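# Clear the rejected cover plate from the test stand into the reject bin

## Robot

A 6-joint arm with a two-finger parallel gripper is mounted at the origin on the work surface. World frame = base frame: x ahead of the robot, y to its left, z up, the work surface at z = 0. Lengths are in m, angles in rad, forces in N, time in s.
With the tool pointing down it reaches from about 0.35 to 0.975 m from the base axis. Payload 4.9 kg.
Tool frame: the origin (TCP) lies at the very end of the fingers, on their centre line; the grasp point (between the pads) lies behind it (manip.grip_depth is the z of the grasp point in the tool frame, in m); z points along the fingers, y is the direction in which the jaws open and shut (so a half turn about z gives the same grasp; the last joint's range is limited). The gripper opens to 85 mm and grips with 20 to 120 N. Pads are 22 mm wide; open, the fingers measure 114 mm over their backs; the gripper's body (76 mm by 85 mm) begins 54 mm behind the grasp point. The pads swing forward as they close: fully open they stand 13 mm farther back than shut.
Start: joints at [1.199, 0.053, 1.613, -0, 1.476, -0.119], TCP at [0.156, 0.605, 0.231] pointing down, gripper open.
Joint ranges: [-3.01, 3.01], [-1.01, 2.22], [0.06, 2.58], [-1.02, 4.17], [0.09, 2.62], [-3.14, 3.14]. Speed limits (rad/s): [2.57, 2.57, 3.14, 3.14, 3.14, 3.14].

## Interface

Orientations are given as a unit quaternion [w, x, y, z].
In Python, from plant import state, optics, manip, silhouettes, place_of gives the robot as it stands. The module is installed in compiled form; this text tells all that it offers.
- The arm moves only by the tool jog_arm, never from a script. Its argument "increments" is a list of rows, each an object with "slide": the shift along the tool's x, y, z in mm, a list of three; "rotation": the turn, a rotation vector about the tool's x, y, z in degrees, a list of three. A call has 1 to 20 rows; each row shifts and turns the commanded pose from where the row before left it, along the tool's axes as they then stand; what a row does not reach is not made up. A row lasts 1/12 s, in which the tool goes at most 41.7 mm and 7.16 degrees, less where a joint would pass 70% of its speed; a pose out of reach is approached as far as the arm can. A call with a gripper value outside its range is refused whole. "fingers" is the opening, from 0 (shut) to 1 (fully open), set as the call begins (left out, the last holds). The fingers move at their own pace and stop on an object; the grip force is fixed at half the most. Time passes only in rows, so rows that do not move let the fingers close. It gives the time, the measured TCP pose, the force and the opening at its end, in the units of the state.
- state(): the state, without advancing time (a new reading comes with each control period).
- optics.grab_frame(name): name is "scene" or "top"; returns a dict with "frame" (400x640x3 uint8, blue, green, red), "camera_matrix" (3x3 intrinsics, pixels), "R" (3x3) and "t" (3): a world point X has camera coordinates R X + t. Camera axes: x right, y down, z forward; pixel columns grow to the right and rows downward; lengths in m; the calibration is good to about 2 mm. A picture is of the moment at which its call begins. There is no depth.
- manip.job_done(): hands the job in, once; it reports no verdict.
Trained networks look in the newest picture that a camera, given by its name, has taken for a name from the list of things; names that differ only in an ending like _2 or _b are one class to them, and where a whole thing is asked for, a point or a joint stands for the part that bears it (a point fixed in the world has none). Each returns a list of dicts, best first, with "score" (0 to 1); they miss things now and then, are a little off and sometimes report something else, mostly with a low value. They report only what shows in the picture. A call takes as long as a camera call. They do not tell look-alikes from the thing itself.
- silhouettes(thing, camera): "mask" (400x640 bool, what is visible of it) and "bbox" ([left, top, right, bottom] in pixels, round what is visible of it).
- place_of(thing, camera): "uv" ([column, row] in pixels: a listed point, or the origin of a listed thing).
The state is a dict: "time": time; "joint_pos": joint angles; "joint_vel": joint speeds; "joint_efforts": joint torques, N m; "tool_pos": TCP position; "tool_rot": TCP orientation; "contact_force": force on the tool from outside, world axes, zero at the start; "ft_torque": the same for the moment, N m; "gripper_width": opening from 0.0 (shut) to 1.0 (fully open).
Only numpy, scipy, OpenCV 4.12 (cv2) and the standard library are available. Lean on these libraries where they do the work, as an engineer would, in place of code of your own. Each camera call takes 0.05 s, during which the arm holds its last target.

## Task

Push the open reject bin that stands beside the test stand squarely up against the stand's open side (the side without a rim), and only then slide the rejected cover plate out of its nest over that open edge so that it drops into the bin. The plate lies flush in the nest, so draw it out by gentle, steady fingertip pressure on its top face: do not lift it, and neither bear down hard on the plate nor shove the bin hard. Leave the bin standing against the stand and the other things on the bench where they are.

Things in the scene. Friction and masses are not known exactly. Their poses are not given: they have to be found in the camera images.
- stand: Fixed grey test stand 170 (x) x 120 (y) x 91 mm high, yaw varies. Origin: centre of its underside, z up. On top a shallow nest: black slippery floor 85 mm up, 6 mm rims on three sides (inner faces x = +-52, rear rim from y = +27 mm). The side at its own -y has no rim: an open edge at y = -60 mm with a sheer drop to the bench.
- open_edge (a point): Middle of the nest floor's open edge, at (0, -60, 85) mm in the stand's frame, same axes as the stand.
- plate: Loose aluminium cover plate 100 (x) x 80 (y) x 6 mm, about 0.33 kg, flush with the rims, 2 mm play, front edge 4 mm inside the open edge. Origin: centre of its underside; axes as the stand's. Friction with the nest about 0.35: fingertips pressed on top with some 5 N drag it. Its finish is spoilt if the fingers bear on it with 22 N. It tips over once its centre is past the edge.
- bin: Loose blue open bin 180 (x) x 150 (y) x 65 mm high, walls 4 mm, about 0.45 kg. Origin: centre of its underside. Stands on the bench 50 to 95 mm off the stand's open side (stand's -y), its x axis turned up to 0.14 rad from the stand's. Square against the stand its origin is at y = -135 mm in the stand's frame. Do not push it with 25 N or more.
- screwdriver: Bystander: screwdriver 190 mm long lying on the bench; origin under its middle.
- pump: Bystander: small pump body with brass stubs, 64 mm across, 85 mm high; origin under its centre.
- bottle: Bystander: white bottle, 60 mm across, 150 mm high; origin under its centre.
- coupling: Bystander: dark steel coupling, 30 mm across, 45 mm high, near one end of the bin; origin under its centre.
- collar: Bystander: steel collar ring, 44 mm across, 16 mm high; origin under its centre.
- wrench: Bystander: wrench 160 mm long; origin under its middle.
- tray: Bystander: yellow open tray 120 x 90 x 45 mm; origin under its centre.
Not all that is in view belongs to the job. What is shaped like the bin but green is not meant.

How it is judged:
On the way, in this order (a step that is already met when the one before it is completed fails the run):
1. the bin stands squarely against the open side of the stand while the plate is still in its nest (y of bin in the frame of stand between -0.147 and -0.12 m and angle between the x axis of bin and the x axis of stand, either way round below 0.12 rad and x of bin in the frame of stand between -0.06 and 0.06 m and angle between bin's own z axis and vertical below 0.08 rad and y of plate in the frame of stand above -0.03 m and z of plate in the frame of stand above 0.08 m), for 0.2 s.
2. the plate has dropped off the open edge into the bin (x of plate in the frame of bin between -0.086 and 0.086 m and y of plate in the frame of bin between -0.071 and 0.071 m and z of plate in the frame of bin below 0.06 m), for 0.2 s.
At the end, for the whole second after the job is handed in: The plate lies at rest wholly inside the bin, its centre below the rim; the bin stands upright against the open side of the stand (gap at most 12 mm, square to 0.12 rad, sideways within 60 mm) (all of step 2 and y of bin in the frame of stand between -0.147 and -0.12 m and angle between the x axis of bin and the x axis of stand, either way round below 0.12 rad and x of bin in the frame of stand between -0.06 and 0.06 m and angle between bin's own z axis and vertical below 0.08 rad and linear speed of each of plate, bin below 0.02 m/s); the robot touches nothing.
It fails at once if the fingers bear on the plate with 22 N or more (contact force between the fingers and plate above 22 N).
It fails at once if the robot pushes the bin with 25 N or more (contact force between any of the fingers, the arm and bin above 25 N).
It fails at once if the plate is lifted more than 30 mm above the nest floor (z of plate in the frame of stand above 0.115 m).
It fails at once if another thing on the bench is moved by more than 30 mm (distance of any of screwdriver, pump, bottle, coupling, collar, wrench, tray from where it was at the start of the episode above 0.03 m).
It also fails if it takes over 64 s, if anything falls off the work surface, if the arm or the gripper's body presses on something with over 40 N, if the wrist force passes 120 N, or if a joint passes its speed limit or range.

## Working session

There is one attempt and no reset: what is moved stays moved. The work goes in short steps, Python scripts to look and compute and a tool call to move; the robot and the scene stay as the last step left them, time stands still between calls to the robot, and variables do not carry over. Pictures are saved under pics/ and viewed, and the job is handed in when it is done.

Besides the shell and the picture viewer there is one more tool, called by a JSON object that holds its "fn" and its "kwargs". jog_arm: Moves the arm, as the interface text tells. Its arguments: {"type":"object","properties":{"increments":{"type":"array","items":{"type":"object","properties":{"slide":{"type":"array","items":{"type":"number"}},"rotation":{"type":"array","items":{"type":"number"}}}}},"fingers":{"type":"number"}},"required":["increments"]}

```bash
mkdir -p pics; cat > h.py <<'E'
import numpy as np, cv2
from plant import state, optics, manip, silhouettes, place_of
E
python3 - <<'E'
from h import *
s=state()
for k,v in s.items(): print(k,np.round(v,3))
for c in("scene","top"):
    f=optics.grab_frame(c); cv2.imwrite(f"pics/{c}0.png",f["frame"]); print(c,np.round(f["camera_matrix"],1).tolist(),np.round(f["R"],3).tolist(),np.round(f["t"],3).tolist(), (-f["R"].T@f["t"]).round(3))
    np.savez(f"{c}.npz",K=f["camera_matrix"],R=f["R"],t=f["t"])
    for n in "stand open_edge plate bin screwdriver pump bottle coupling collar wrench tray".split():
        print(n,[(np.round(d["uv"],1).tolist(),round(d["score"],2)) for d in place_of(n,c)],[(np.round(d["bbox"]).tolist(),round(d["score"],2)) for d in silhouettes(n,c)])
print(manip.grip_depth)
E
```

```text
time 0.0
joint_pos [ 1.199  0.053  1.614  0.     1.476 -0.119]
joint_vel [ 0.001 -0.001 -0.001  0.001 -0.    -0.   ]
joint_efforts [-1.0000e-03 -3.9370e+01 -3.7016e+01 -0.0000e+00  7.0000e-03  0.0000e+00]
tool_pos [0.156 0.605 0.23 ]
tool_rot [-0.     0.126  0.992 -0.001]
contact_force [-0.673 -0.169  0.66 ]
ft_torque [0.007 0.009 0.011]
gripper_width 1.003
scene [[444.1, 0.0, 318.9], [0.0, 444.1, 198.1], [0.0, 0.0, 1.0]] [[-0.704, 0.711, 0.009], [0.423, 0.428, -0.799], [-0.571, -0.558, -0.602]] [0.405, -0.109, 1.551] [1.218 0.625 0.843]
stand [([445.2, 329.4], 0.73), ([384.3, 279.2], 0.72)] [([346.0, 223.0, 427.0, 301.0], 0.62)]
open_edge [([366.3, 240.7], 0.7), ([510.7, 256.8], 0.42)] [([348.0, 226.0, 426.0, 301.0], 0.81)]
plate [([377.7, 248.4], 0.75)] [([358.0, 231.0, 406.0, 268.0], 0.89)]
bin [([189.3, 167.9], 0.89), ([317.4, 241.1], 0.68)] [([163.0, 138.0, 217.0, 187.0], 0.86), ([275.0, 200.0, 354.0, 272.0], 0.62)]
screwdriver [([509.3, 257.5], 0.57)] [([475.0, 236.0, 511.0, 256.0], 0.78)]
pump [([449.7, 323.5], 0.98)] [([427.0, 294.0, 473.0, 342.0], 0.58)]
bottle [([381.9, 333
[... 734 characters left out ...]
[([223.2, 183.3], 0.83)] [([214.0, 169.0, 241.0, 202.0], 0.78)]
bin [([292.9, 175.3], 0.6), ([455.8, 169.7], 0.6)] [([267.0, 145.0, 323.0, 211.0], 0.68), ([424.0, 135.0, 496.0, 203.0], 0.62)]
screwdriver [([165.0, 271.0], 0.61)] [([162.0, 267.0, 192.0, 275.0], 0.48)]
pump [([169.6, 180.4], 0.61)] [([150.0, 161.0, 177.0, 193.0], 0.74)]
bottle [([200.7, 144.2], 0.82)] []
coupling [([257.6, 141.9], 0.61)] [([150.0, 159.0, 173.0, 192.0], 0.58)]
collar [([192.6, 207.5], 0.46)] [([182.0, 202.0, 202.0, 215.0], 0.39)]
wrench [([385.8, 253.1], 0.7)] [([370.0, 240.0, 406.0, 272.0], 0.85), ([184.0, 130.0, 210.0, 150.0], 0.74)]
tray [([396.8, 142.3], 0.89)] [([385.0, 120.0, 420.0, 160.0], 0.62)]
-0.0187
```

View pics/scene0.png

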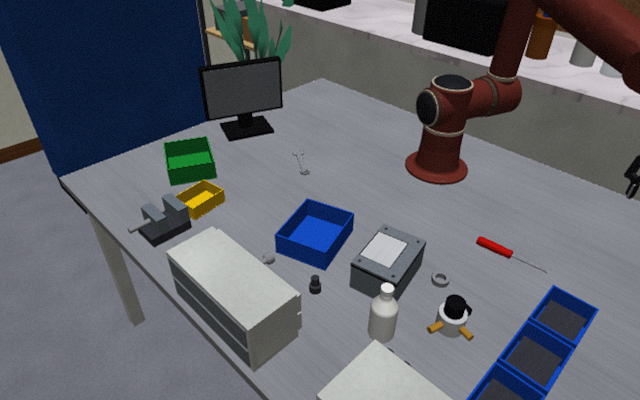

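View pics/top0.png

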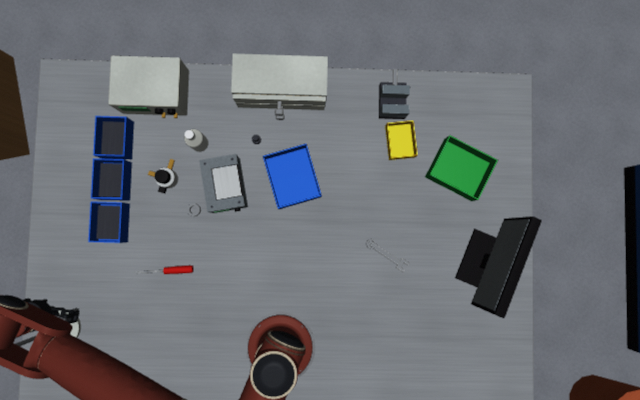

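```bash
python3 - <<'E'
import cv2
a=cv2.imread("pics/top0.png")[110:230,140:340]
cv2.imwrite("pics/top0z.png",cv2.resize(a,None,fx=4,fy=4,interpolation=cv2.INTER_CUBIC))
a=cv2.imread("pics/scene0.png")[190:350,260:480]
cv2.imwrite("pics/scene0z.png",cv2.resize(a,None,fx=3.5,fy=3.5,interpolation=cv2.INTER_CUBIC))
E
```

```text
(no output)
```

View pics/top0z.png

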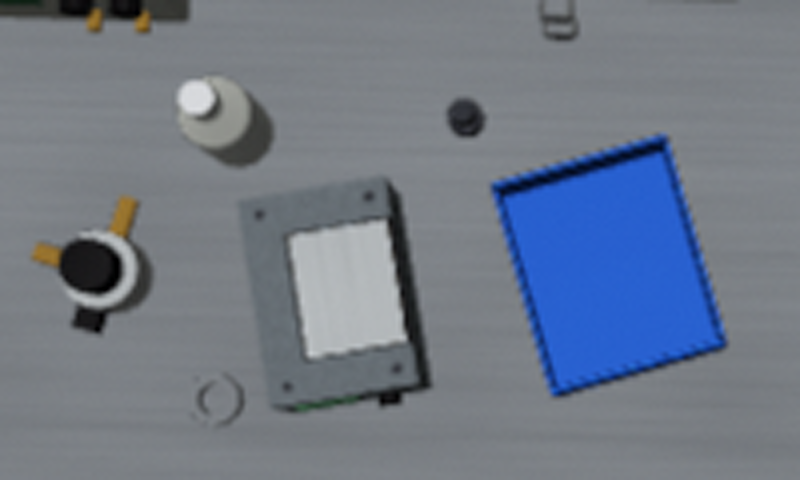

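View pics/scene0z.png

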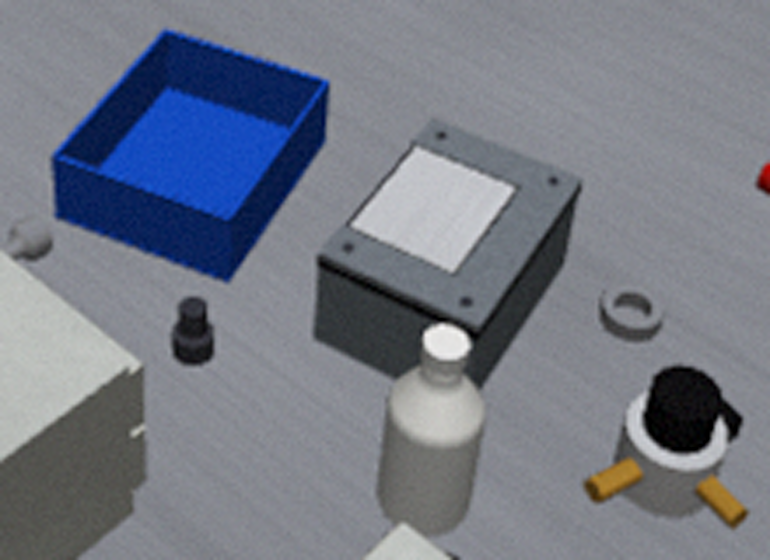

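The scene shows two bin shapes: blue at scene (317,241) / top (293,175), and green at scene (189,168) / top (456,170). The blue one is meant, because it stands beside the grey stand; green is excluded by the text. The enlarged crop confirms this, and shows the stand's open side facing the bin, with the dark coupling near the bin's far (+x) end.

```bash
cat > fit.py <<'E'
import numpy as np
from scipy.optimize import least_squares
C={c:np.load(f"{c}.npz") for c in("top","scene")}
def proj(c,X):
    q=C[c]["K"]@(C[c]["R"]@X+C[c]["t"]); return q[:2]/q[2]
def corner(p,a,b,sx,sy):
    x,y,yaw,z=p; lx,ly=sx*a/2,sy*b/2
    return np.array([x+np.cos(yaw)*lx-np.sin(yaw)*ly,y+np.sin(yaw)*lx+np.cos(yaw)*ly,z])
def fit(obs,a,b,p0):
    f=lambda p:np.concatenate([proj(c,corner(p,a,b,sx,sy))-uv for c,sx,sy,uv in obs])
    r=least_squares(f,p0,loss="soft_l1"); return r.x,r.fun
def bear(uv,c,z):
    K,R,t=(C[c][k] for k in"KRt"); d=R.T@np.linalg.inv(K)@np.array([*uv,1]); o=-R.T@t
    return o+d*(z-o[2])/d[2]
E
cat > m.py <<'E'
from fit import *
T=lambda u,v:np.array([u/4+140-.375,v/4+110-.375]); S=lambda u,v:np.array([u/3.5+260-.36,v/3.5+190-.36])
pp=[(1,1),(1,-1),(-1,-1),(-1,1)]
def mk(t,s): return [("top",*k,T(*v)) for k,v in zip(pp,t) if v]+[("scene",*k,S(*v)) for k,v in zip(pp,s) if v]
for n,a,b,t,s in [("stand",.17,.12,[(240,203),(388,178),None,(275,408)],[(480,330),(320,258),(433,122),(580,183)]),
 ("bin",.18,.15,[(495,185),(665,138),(725,345),(555,395)],[(230,222),(55,157),(165,30),(328,82)]),
 ("plate",.1,.08,[(288,236),(385,220),(408,344),(305,360)],[(455,272),(352,226),(418,147),(518,186)])]:
    for cams in(("top","scene"),("top",),("scene",)):
        o=[q for q in mk(t,s) if q[0] in cams]
        x,r=fit(o,a,b,[.55,.2,.1,.08]); print(n,cams,x.round(4),np.abs(r).max().round(1))
    if n=="stand": st=fit(mk(t,s),a,b,[.55,.2,.1,.08])[0]
    else:
        x=fit(mk(t,s),a,b,[.55,.2,.1,.08])[0]; c,si=np.cos(st[2]),np.sin(st[2]); d=x[:2]-st[:2]; print(" in stand",(c*d[0]+si*d[1]).round(4),(-si*d[0]+c*d[1]).round(4),(x[2]-st[2]).round(3))
cp=(bear((256.5,139),"top",.04),bear((316,290),"scene",0)); print("coupling",cp)
E
python3 m.py
```

```text
stand ('top', 'scene') [0.5314 0.1965 0.1996 0.084 ] 0.9
stand ('top',) [0.5346 0.1978 0.2014 0.0695] 0.3
stand ('scene',) [0.5252 0.1937 0.2009 0.0778] 0.3
bin ('top', 'scene') [ 0.5636 -0.0268  0.31    0.0604] 1.0
bin ('top',) [ 0.5676 -0.026   0.3073  0.0308] 0.5
bin ('scene',) [ 0.5557 -0.034   0.3118  0.0513] 0.4
 in stand -0.0127 -0.2252 0.11
plate ('top', 'scene') [0.5346 0.1829 0.1966 0.0892] 0.7
plate ('top',) [0.5334 0.1793 0.1925 0.1058] 0.4
plate ('scene',) [0.5302 0.1805 0.1995 0.0845] 0.4
 in stand 0.0005 -0.014 -0.003
coupling (array([0.68704875, 0.0958057 , 0.04      ]), array([0.6911299, 0.1039022, 0.       ]))
```

{"fn": "jog_arm", "kwargs": {"increments": [{"rotation": [0, 0, 6.4]}, {"rotation": [0, 0, 6.4]}, {"rotation": [0, 0, 6.4]}, {"rotation": [0, 0, 6.4]}, {"rotation": [0, 0, 6.4]}, {"rotation": [0, 0, 6.4]}, {"rotation": [0, 0, 6.4]}, {"rotation": [0, 0, 6.4]}, {"rotation": [0, 0, 6.4]}, {"rotation": [0, 0, 6.4]}, {"slide": [0, 34, 0]}, {"slide": [0, 34, 0]}, {"slide": [0, 34, 0]}, {"slide": [0, 34, 0]}, {"slide": [0, 34, 0]}, {"slide": [0, 34, 0]}, {"slide": [0, 34, 0]}, {"slide": [0, 34, 0]}, {"slide": [-10, 0, 0]}, {"slide": [-20, 0, 0]}], "fingers": 1}}

```text
invalid input
```

{"fn": "jog_arm", "kwargs": {"increments": [{"slide": [0, 0, 0], "rotation": [0, 0, 6.4]}, {"slide": [0, 0, 0], "rotation": [0, 0, 6.4]}, {"slide": [0, 0, 0], "rotation": [0, 0, 6.4]}, {"slide": [0, 0, 0], "rotation": [0, 0, 6.4]}, {"slide": [0, 0, 0], "rotation": [0, 0, 6.4]}, {"slide": [0, 0, 0], "rotation": [0, 0, 6.4]}, {"slide": [0, 0, 0], "rotation": [0, 0, 6.4]}, {"slide": [0, 0, 0], "rotation": [0, 0, 6.4]}, {"slide": [0, 0, 0], "rotation": [0, 0, 6.4]}, {"slide": [0, 0, 0], "rotation": [0, 0, 6.4]}, {"slide": [0, 34, 0], "rotation": [0, 0, 0]}, {"slide": [0, 34, 0], "rotation": [0, 0, 0]}, {"slide": [0, 34, 0], "rotation": [0, 0, 0]}, {"slide": [0, 34, 0], "rotation": [0, 0, 0]}, {"slide": [0, 34, 0], "rotation": [0, 0, 0]}, {"slide": [0, 34, 0], "rotation": [0, 0, 0]}, {"slide": [0, 34, 0], "rotation": [0, 0, 0]}, {"slide": [0, 34, 0], "rotation": [0, 0, 0]}], "fingers": 1.0}}

```text
time: 3.8
tool_pos: [0.4245, 0.6595, 0.2311]
tool_rot: [-0.0, 0.633, 0.774, -0.0]
contact_force: [-0.3, 0.4, -0.4]
gripper_width: 1.003
```

{"fn": "jog_arm", "kwargs": {"increments": [{"slide": [-41, 0, 0], "rotation": [0, 0, 0]}, {"slide": [-41, 0, 0], "rotation": [0, 0, 0]}, {"slide": [-41, 0, 0], "rotation": [0, 0, 0]}, {"slide": [-41, 0, 0], "rotation": [0, 0, 0]}, {"slide": [-41, 0, 0], "rotation": [0, 0, 0]}, {"slide": [-41, 0, 0], "rotation": [0, 0, 0]}, {"slide": [-41, 0, 0], "rotation": [0, 0, 0]}, {"slide": [-41, 0, 0], "rotation": [0, 0, 0]}, {"slide": [-41, 0, 0], "rotation": [0, 0, 0]}, {"slide": [-41, 0, 0], "rotation": [0, 0, 0]}, {"slide": [-41, 0, 0], "rotation": [0, 0, 0]}, {"slide": [-41, 0, 0], "rotation": [0, 0, 0]}, {"slide": [-41, 0, 0], "rotation": [0, 0, 0]}, {"slide": [-41, 0, 0], "rotation": [0, 0, 0]}, {"slide": [-41, 0, 0], "rotation": [0, 0, 0]}, {"slide": [-41, 0, 0], "rotation": [0, 0, 0]}, {"slide": [-41, 0, 0], "rotation": [0, 0, 0]}, {"slide": [-41, 0, 0], "rotation": [0, 0, 0]}, {"slide": [-41, 0, 0], "rotation": [0, 0, 0]}, {"slide": [-41, 0, 0], "rotation": [0, 0, 0]}]}}

```text
time: 5.47
tool_pos: [0.5866, -0.1462, 0.2315]
tool_rot: [0.0, 0.633, 0.774, 0.0]
contact_force: [0.4, -0.4, 0.1]
gripper_width: 1.0
```

```bash
cat > st.py <<'E'
from plant import state
import numpy as np
P=np.array([.532,.197]);y=.2
def rel(p):
    d=np.array(p[:2])-P;c,s=np.cos(y),np.sin(y);return (np.array([c*d[0]+s*d[1],-s*d[0]+c*d[1]])*1000).round(1)
s=state();print(round(s["time"],2),"stand mm",rel(s["tool_pos"]),"z",round(s["tool_pos"][2]*1000,1),"F",np.round(s["contact_force"],1),"w",round(s["gripper_width"],2))
E
python3 st.py
```

```text
5.47 stand mm [ -14.7 -347.2] z 231.5 F [ 0.4 -0.4  0.1] w 1.0
```

{"fn": "jog_arm", "kwargs": {"increments": [{"slide": [0, 0, 35], "rotation": [0, 0, 0]}, {"slide": [0, 0, 35], "rotation": [0, 0, 0]}, {"slide": [0, 0, 35], "rotation": [0, 0, 0]}, {"slide": [0, 0, 35], "rotation": [0, 0, 0]}, {"slide": [0, 0, 30], "rotation": [0, 0, 0]}, {"slide": [0, 0, 20], "rotation": [0, 0, 0]}, {"slide": [0, 0, 14], "rotation": [0, 0, 0]}, {"slide": [0, 0, 8], "rotation": [0, 0, 0]}, {"slide": [0, 0, 0], "rotation": [0, 0, 0]}]}}

```text
time: 6.22
tool_pos: [0.5857, -0.1437, 0.0178]
tool_rot: [-0.001, 0.633, 0.774, -0.0]
contact_force: [-0.1, 0.5, 0.2]
gripper_width: 1.002
```

```bash
python3 st.py; cat > shot.py <<'E'
from h import *
import sys
n=sys.argv[1]
a=optics.grab_frame("top")["frame"]; b=optics.grab_frame("scene")["frame"]
cv2.imwrite(f"pics/{n}t.png",cv2.resize(a[110:230,140:340],None,fx=4,fy=4,interpolation=cv2.INTER_CUBIC))
cv2.imwrite(f"pics/{n}s.png",cv2.resize(b[190:350,260:480],None,fx=3.5,fy=3.5,interpolation=cv2.INTER_CUBIC))
E
python3 shot.py pre
```

```text
6.22 stand mm [ -15.1 -344.6] z 17.8 F [-0.1  0.5  0.2] w 1.0
```

View pics/pret.png

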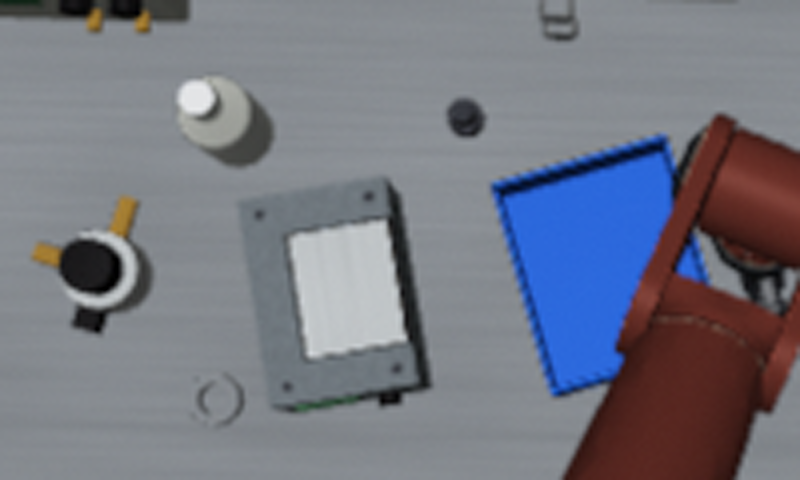

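View pics/pres.png

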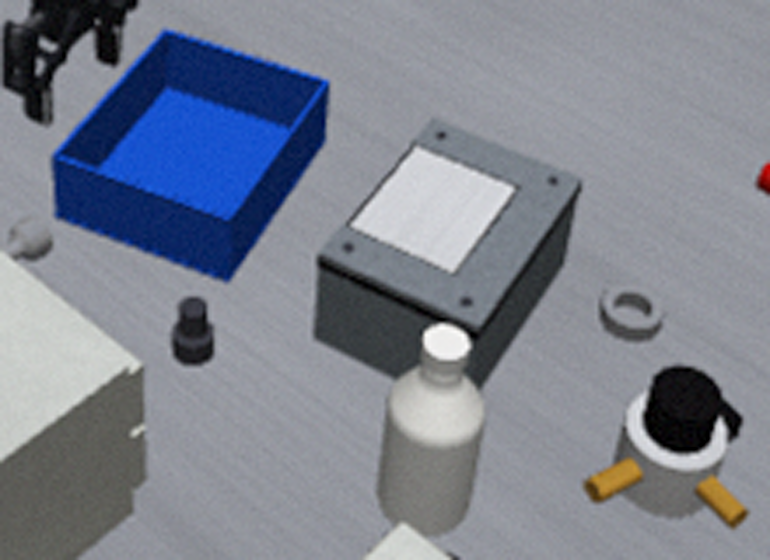

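The gripper stands down behind the bin's outer face, clear of it (scene crop (30,80), top crop (720,200)). I'll start pushing slowly.

{"fn": "jog_arm", "kwargs": {"increments": [{"slide": [5, 0, 0], "rotation": [0, 0, 0]}, {"slide": [5, 0, 0], "rotation": [0, 0, 0]}, {"slide": [3, 0, 0], "rotation": [0, 0, 0]}, {"slide": [2, 0, 0], "rotation": [0, 0, 0]}, {"slide": [2, 0, 0], "rotation": [0, 0, 0]}, {"slide": [2, 0, 0], "rotation": [0, 0, 0]}, {"slide": [2, 0, 0], "rotation": [0, 0, 0]}, {"slide": [2, 0, 0], "rotation": [0, 0, 0]}, {"slide": [2, 0, 0], "rotation": [0, 0, 0]}, {"slide": [2, 0, 0], "rotation": [0, 0, 0]}, {"slide": [2, 0, 0], "rotation": [0, 0, 0]}, {"slide": [2, 0, 0], "rotation": [0, 0, 0]}, {"slide": [2, 0, 0], "rotation": [0, 0, 0]}, {"slide": [2, 0, 0], "rotation": [0, 0, 0]}, {"slide": [2, 0, 0], "rotation": [0, 0, 0]}, {"slide": [2, 0, 0], "rotation": [0, 0, 0]}, {"slide": [2, 0, 0], "rotation": [0, 0, 0]}, {"slide": [2, 0, 0], "rotation": [0, 0, 0]}, {"slide": [2, 0, 0], "rotation": [0, 0, 0]}, {"slide": [2, 0, 0], "rotation": [0, 0, 0]}]}}

```text
time: 7.98
tool_pos: [0.5771, -0.0978, 0.0192]
tool_rot: [-0.0, 0.633, 0.774, -0.0]
contact_force: [-1.4, -2.6, -1.2]
gripper_width: 1.001
```

```bash
python3 st.py
```

```text
7.98 stand mm [ -14.4 -297.9] z 19.2 F [-1.4 -2.6 -1.2] w 1.0
```

{"fn": "jog_arm", "kwargs": {"increments": [{"slide": [2, 0, 0], "rotation": [0, 0, 0]}, {"slide": [3, 0, 0], "rotation": [0, 0, 0]}, {"slide": [3, 0, 0], "rotation": [0, 0, 0]}, {"slide": [3, 0, 0], "rotation": [0, 0, 0]}, {"slide": [3, 0, 0], "rotation": [0, 0, 0]}, {"slide": [3, 0, 0], "rotation": [0, 0, 0]}, {"slide": [3, 0, 0], "rotation": [0, 0, 0]}, {"slide": [3, 0, 0], "rotation": [0, 0, 0]}, {"slide": [3, 0, 0], "rotation": [0, 0, 0]}, {"slide": [3, 0, 0], "rotation": [0, 0, 0]}, {"slide": [3, 0, 0], "rotation": [0, 0, 0]}, {"slide": [3, 0, 0], "rotation": [0, 0, 0]}, {"slide": [3, 0, 0], "rotation": [0, 0, 0]}, {"slide": [3, 0, 0], "rotation": [0, 0, 0]}, {"slide": [3, 0, 0], "rotation": [0, 0, 0]}, {"slide": [3, 0, 0], "rotation": [0, 0, 0]}, {"slide": [3, 0, 0], "rotation": [0, 0, 0]}, {"slide": [2, 0, 0], "rotation": [0, 0, 0]}]}}

```text
time: 9.48
tool_pos: [0.5667, -0.0467, 0.0193]
tool_rot: [-0.0, 0.633, 0.775, -0.0]
contact_force: [0.4, -1.3, -2.2]
gripper_width: 0.996
```

```bash
python3 st.py; python3 shot.py mid
```

```text
9.48 stand mm [ -14.4 -245.7] z 19.3 F [ 0.4 -1.3 -2.2] w 1.0
```

View pics/midt.png

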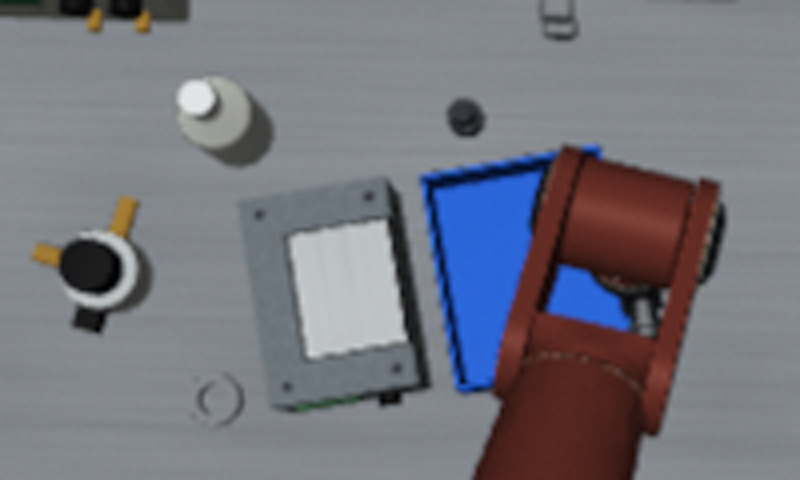

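View pics/mids.png

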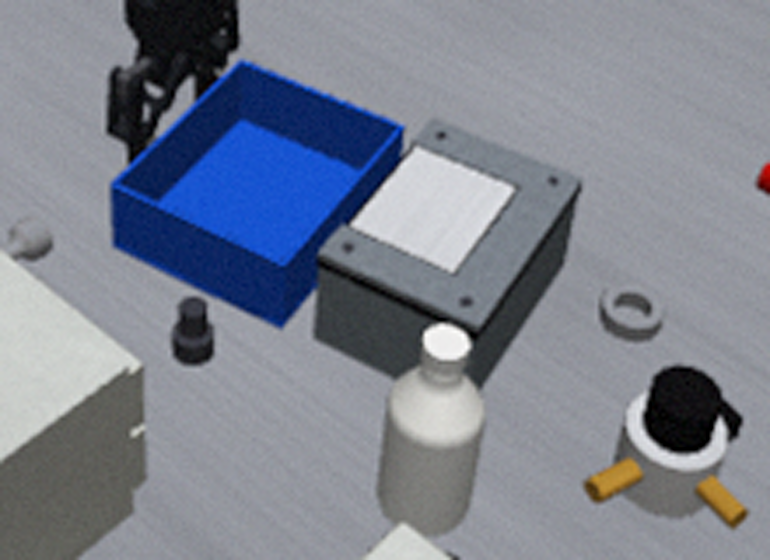

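```bash
cat > mb.py <<'E'
from fit import *
import sys,json
T=lambda u,v:np.array([u/4+140-.375,v/4+110-.375]); S=lambda u,v:np.array([u/3.5+260-.36,v/3.5+190-.36])
pp=[(1,1),(1,-1),(-1,-1),(-1,1)]
t,s=json.loads(sys.argv[1])
o=[("top",*k,T(*v)) for k,v in zip(pp,t) if v]+[("scene",*k,S(*v)) for k,v in zip(pp,s) if v]
x,r=fit(o,.18,.15,[.55,.05,.2,.06]); st=np.array([.5314,.1965,.1996])
c,si=np.cos(st[2]),np.sin(st[2]); d=x[:2]-st[:2]; print(x.round(4),"in stand",(c*d[0]+si*d[1]).round(4),(-si*d[0]+c*d[1]).round(4),(x[2]-st[2]).round(3),"res",np.abs(r).max().round(1))
E
python3 mb.py '[[[421,177],[601,148],null,[460,391]],[[282,265],[113,186],[242,62],[403,128]]]'
```

```text
[0.5587 0.0383 0.1963 0.0598] in stand -0.0046 -0.1605 -0.003 res 1.0
```

The bin is now square (−0.003 rad) at y ≈ −160 mm, with about 25 mm of gap left. Top crop: bin edge (421,177)–(460,391) against the stand edge (~(400,200)–(428,385)).

{"fn": "jog_arm", "kwargs": {"increments": [{"slide": [2, 0, 0], "rotation": [0, 0, 0]}, {"slide": [2, 0, 0], "rotation": [0, 0, 0]}, {"slide": [2, 0, 0], "rotation": [0, 0, 0]}, {"slide": [2, 0, 0], "rotation": [0, 0, 0]}, {"slide": [2, 0, 0], "rotation": [0, 0, 0]}, {"slide": [2, 0, 0], "rotation": [0, 0, 0]}, {"slide": [2, 0, 0], "rotation": [0, 0, 0]}, {"slide": [2, 0, 0], "rotation": [0, 0, 0]}, {"slide": [1, 0, 0], "rotation": [0, 0, 0]}, {"slide": [1, 0, 0], "rotation": [0, 0, 0]}, {"slide": [1, 0, 0], "rotation": [0, 0, 0]}, {"slide": [1, 0, 0], "rotation": [0, 0, 0]}]}}

```text
time: 10.58
tool_pos: [0.5629, -0.0275, 0.0194]
tool_rot: [0.0, 0.633, 0.774, 0.0]
contact_force: [0.9, -4.3, -0.1]
gripper_width: 1.003
```

```bash
python3 st.py
```

```text
10.58 stand mm [ -14.3 -226.1] z 19.4 F [ 0.9 -4.3 -0.1] w 1.0
```

{"fn": "jog_arm", "kwargs": {"increments": [{"slide": [1, 0, 0], "rotation": [0, 0, 0]}, {"slide": [1, 0, 0], "rotation": [0, 0, 0]}, {"slide": [0.5, 0, 0], "rotation": [0, 0, 0]}]}}

```text
time: 10.83
tool_pos: [0.5624, -0.025, 0.0195]
tool_rot: [0.0, 0.633, 0.774, 0.0]
contact_force: [1.8, -2.8, 1.1]
gripper_width: 0.999
```

{"fn": "jog_arm", "kwargs": {"increments": [{"slide": [0.5, 0, 0], "rotation": [0, 0, 0]}]}}

```text
time: 10.92
tool_pos: [0.5623, -0.0246, 0.0194]
tool_rot: [0.0, 0.633, 0.774, 0.0]
contact_force: [1.5, -3.9, 1.2]
gripper_width: 0.999
```

```bash
python3 st.py;python3 shot.py mid2
```

```text
10.92 stand mm [ -14.3 -223.2] z 19.4 F [ 1.5 -3.9  1.2] w 1.0
```

View pics/mid2t.png

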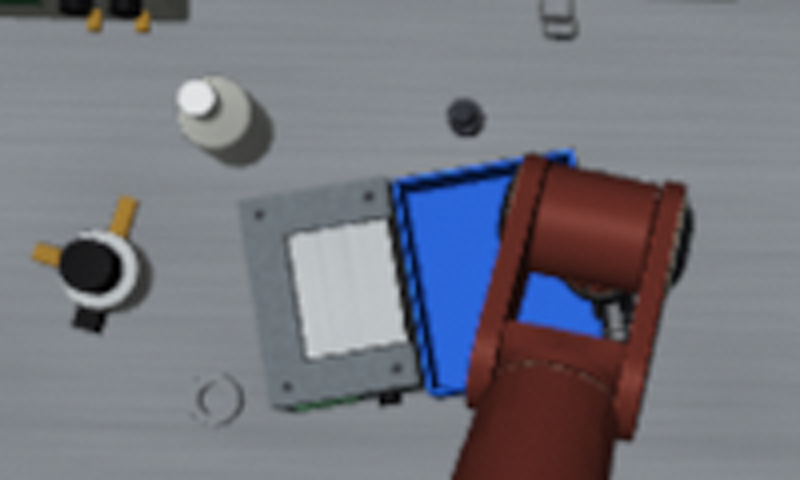

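View pics/mid2s.png

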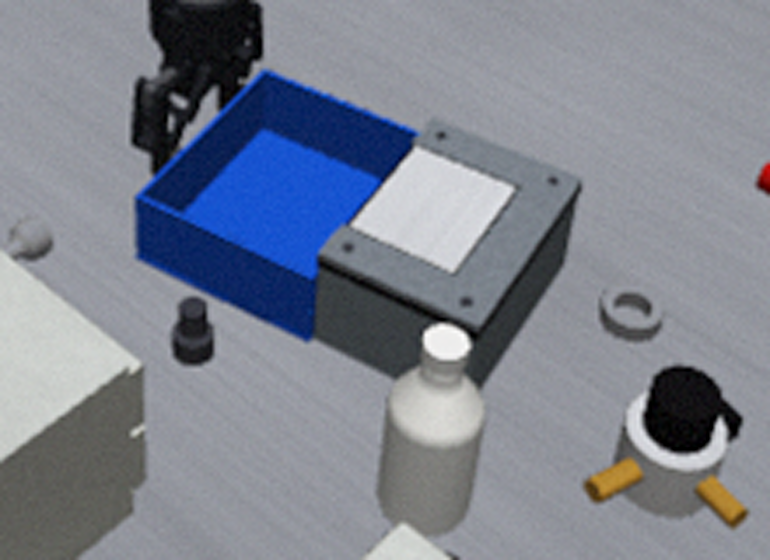

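The bin is nearly touching: a thin gap shows in the top crop at (395,190)–(428,390). I'll close it in fine steps and watch the force.

{"fn": "jog_arm", "kwargs": {"increments": [{"slide": [0.5, 0, 0], "rotation": [0, 0, 0]}, {"slide": [0.5, 0, 0], "rotation": [0, 0, 0]}]}}

```text
time: 11.18
tool_pos: [0.5621, -0.0236, 0.0194]
tool_rot: [0.0, 0.633, 0.774, 0.0]
contact_force: [1.5, -4.0, 0.6]
gripper_width: 1.001
```

{"fn": "jog_arm", "kwargs": {"increments": [{"slide": [0.4, 0, 0], "rotation": [0, 0, 0]}, {"slide": [0.4, 0, 0], "rotation": [0, 0, 0]}]}}

```text
time: 11.35
tool_pos: [0.562, -0.0228, 0.0194]
tool_rot: [0.0, 0.633, 0.774, 0.0]
contact_force: [1.4, -3.1, 0.8]
gripper_width: 0.996
```

{"fn": "jog_arm", "kwargs": {"increments": [{"slide": [0.4, 0, 0], "rotation": [0, 0, 0]}]}}

```text
time: 11.43
tool_pos: [0.5619, -0.0226, 0.0194]
tool_rot: [0.0, 0.633, 0.774, -0.0]
contact_force: [1.6, -6.5, 1.8]
gripper_width: 1.002
```

Force has risen to about 6.5 N, so the bin is touching the stand. I'll back off, lift and check.

{"fn": "jog_arm", "kwargs": {"increments": [{"slide": [-1, 0, 0], "rotation": [0, 0, 0]}, {"slide": [-4, 0, 0], "rotation": [0, 0, 0]}, {"slide": [-15, 0, 0], "rotation": [0, 0, 0]}, {"slide": [-20, 0, 0], "rotation": [0, 0, 0]}, {"slide": [-20, 0, -20], "rotation": [0, 0, 0]}, {"slide": [-20, 0, -35], "rotation": [0, 0, 0]}, {"slide": [-20, 0, -35], "rotation": [0, 0, 0]}, {"slide": [-20, 0, -35], "rotation": [0, 0, 0]}, {"slide": [-20, 0, -25], "rotation": [0, 0, 0]}, {"slide": [0, 0, 0], "rotation": [0, 0, 0]}], "fingers": 1.0}}

```text
time: 12.27
tool_pos: [0.5937, -0.1648, 0.1773]
tool_rot: [0.006, 0.634, 0.773, 0.002]
contact_force: [0.4, -0.5, 1.3]
gripper_width: 1.001
```

```bash
python3 st.py;python3 shot.py post
```

```text
12.27 stand mm [ -11.4 -366.8] z 177.3 F [ 0.4 -0.5  1.3] w 1.0
```

View pics/postt.png

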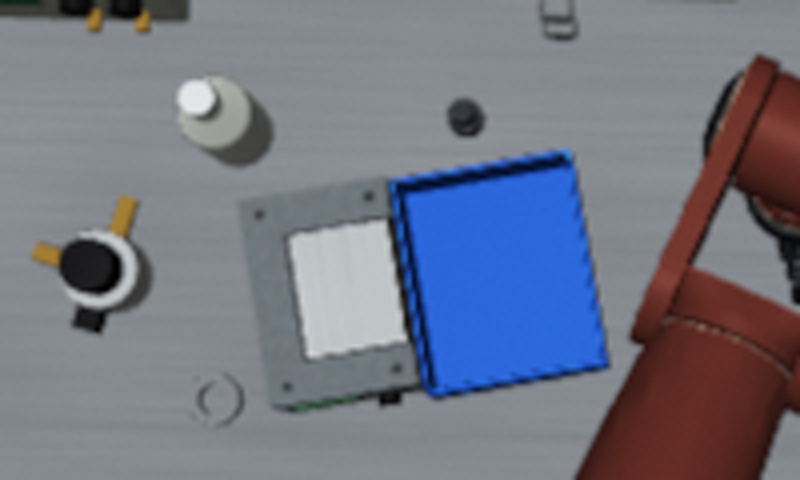

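View pics/posts.png

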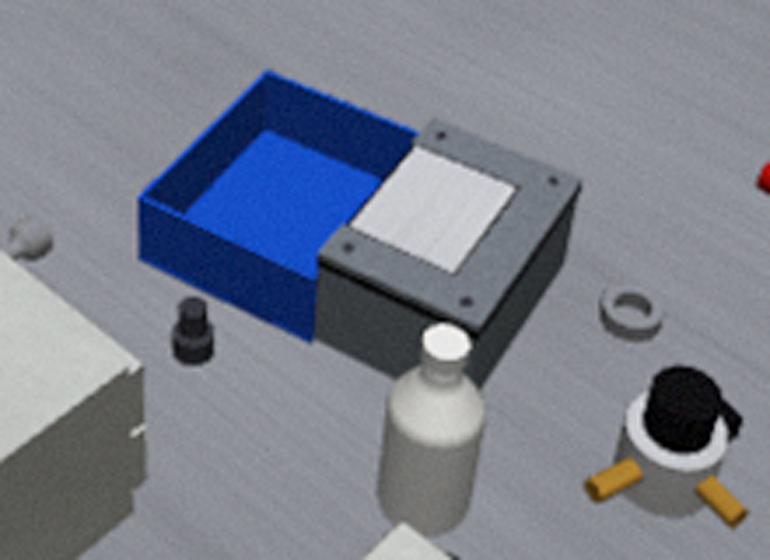

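{"fn": "jog_arm", "kwargs": {"increments": [{"slide": [37, 1, 0], "rotation": [0, 0, 0]}, {"slide": [37, 1, 0], "rotation": [0, 0, 0]}, {"slide": [37, 1, 0], "rotation": [0, 0, 0]}, {"slide": [37, 1, 0], "rotation": [0, 0, 0]}, {"slide": [37, 1, 0], "rotation": [0, 0, 0]}, {"slide": [37, 1, 0], "rotation": [0, 0, 0]}, {"slide": [37, 1, 0], "rotation": [0, 0, 0]}, {"slide": [37, 1, 0], "rotation": [0, 0, 0]}, {"slide": [37, 1, 0], "rotation": [0, 0, 0]}, {"slide": [37, 1, 0], "rotation": [0, 0, 0]}, {"slide": [0, 0, 0], "rotation": [0, 0, 0]}, {"slide": [0, 0, 0], "rotation": [0, 0, 0]}], "fingers": 0.0}}

```text
time: 13.37
tool_pos: [0.5234, 0.2066, 0.1667]
tool_rot: [-0.001, 0.631, 0.776, -0.002]
contact_force: [-0.4, -0.3, 0.5]
gripper_width: 0.001
```

```bash
python3 st.py; python3 -c "
from plant import state;print(state()['tool_rot'])"; python3 mb.py '[[[392,182],[570,152],[608,367],[430,397]],[null,[140,198],[267,72],null]]'
```

```text
13.37 stand mm [-6.5 11.1] z 166.7 F [-0.4 -0.3  0.5] w 0.0
[-0.00139401  0.63088767  0.77587095 -0.00175399]
[0.5538 0.0632 0.1998 0.0601] in stand -0.0044 -0.1351 0.0 res 0.8
```

The bin measures y = −135.1 mm, 0.000 rad off square. Next I'll descend onto the rear half of the plate.

{"fn": "jog_arm", "kwargs": {"increments": [{"slide": [-3, 3, 20], "rotation": [0, 0, 0]}, {"slide": [-3, 3, 20], "rotation": [0, 0, 0]}, {"slide": [0, 0, 14], "rotation": [0, 0, 0]}, {"slide": [0, 0, 7], "rotation": [0, 0, 0]}, {"slide": [0, 0, 4], "rotation": [0, 0, 0]}, {"slide": [0, 0, 2], "rotation": [0, 0, 0]}, {"slide": [0, 0, 0], "rotation": [0, 0, 0]}, {"slide": [0, 0, 0], "rotation": [0, 0, 0]}]}}

```text
time: 14.03
tool_pos: [0.5333, 0.2004, 0.1033]
tool_rot: [0.0, 0.633, 0.774, 0.001]
contact_force: [-0.2, 0.3, 1.1]
gripper_width: 0.001
```

```bash
python3 st.py;python3 shot.py pl
```

```text
14.03 stand mm [2.  3.1] z 103.3 F [-0.2  0.3  1.1] w 0.0
```

View pics/pls.png

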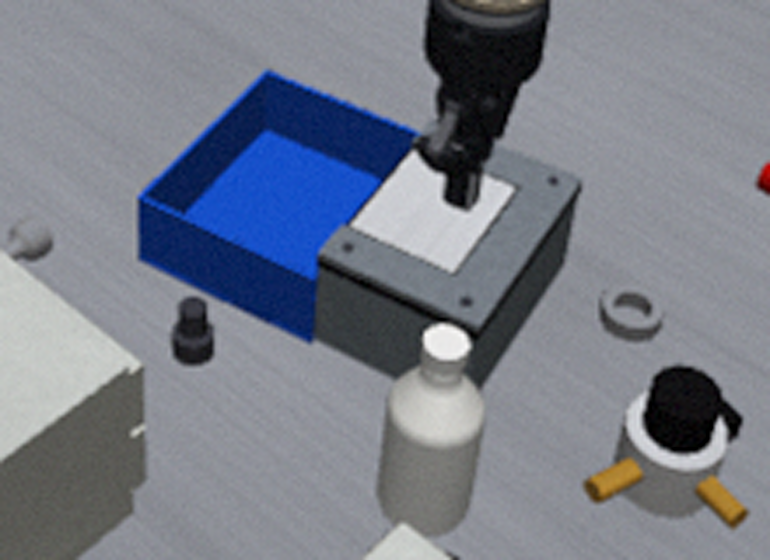

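The shut fingertips (scene crop (460,203)) hover about 12 mm above the plate's rear half, within its outline.

{"fn": "jog_arm", "kwargs": {"increments": [{"slide": [0, 0, 3], "rotation": [0, 0, 0]}, {"slide": [0, 0, 3], "rotation": [0, 0, 0]}, {"slide": [0, 0, 2], "rotation": [0, 0, 0]}, {"slide": [0, 0, 1], "rotation": [0, 0, 0]}, {"slide": [0, 0, 0.5], "rotation": [0, 0, 0]}, {"slide": [0, 0, 0], "rotation": [0, 0, 0]}]}}

```text
time: 14.63
tool_pos: [0.5325, 0.2003, 0.0925]
tool_rot: [-0.0, 0.633, 0.774, -0.0]
contact_force: [0.4, 0.2, 0.6]
gripper_width: 0.002
```

{"fn": "jog_arm", "kwargs": {"increments": [{"slide": [0, 0, 0.5], "rotation": [0, 0, 0]}, {"slide": [0, 0, 0.5], "rotation": [0, 0, 0]}]}}

```text
time: 14.8
tool_pos: [0.5328, 0.2004, 0.0919]
tool_rot: [0.0, 0.633, 0.774, 0.0]
contact_force: [-0.3, -0.1, -0.1]
gripper_width: -0.002
```

{"fn": "jog_arm", "kwargs": {"increments": [{"slide": [0, 0, 0.5], "rotation": [0, 0, 0]}]}}

```text
time: 14.88
tool_pos: [0.5328, 0.2003, 0.0914]
tool_rot: [0.0, 0.633, 0.774, 0.0]
contact_force: [0.6, 0.7, -0.9]
gripper_width: -0.001
```

{"fn": "jog_arm", "kwargs": {"increments": [{"slide": [0, 0, 0.3], "rotation": [0, 0, 0]}, {"slide": [0, 0, 0.3], "rotation": [0, 0, 0]}]}}

```text
time: 15.05
tool_pos: [0.5328, 0.2003, 0.0911]
tool_rot: [0.0, 0.633, 0.774, 0.0]
contact_force: [-1.5, 0.2, 2.9]
gripper_width: 0.004
```

{"fn": "jog_arm", "kwargs": {"increments": [{"slide": [0, 0, 0.2], "rotation": [0, 0, 0]}, {"slide": [0, 0, 0], "rotation": [0, 0, 0]}]}}

```text
time: 15.22
tool_pos: [0.5328, 0.2003, 0.091]
tool_rot: [0.0, 0.633, 0.774, -0.0]
contact_force: [-2.4, -0.3, 4.7]
gripper_width: 0.005
```

{"fn": "jog_arm", "kwargs": {"increments": [{"slide": [0, 0, 0.2], "rotation": [0, 0, 0]}, {"slide": [0, 0, 0], "rotation": [0, 0, 0]}]}}

```text
time: 15.38
tool_pos: [0.5329, 0.2003, 0.0911]
tool_rot: [0.0, 0.633, 0.774, 0.0]
contact_force: [-2.8, -0.6, 5.0]
gripper_width: -0.001
```

{"fn": "jog_arm", "kwargs": {"increments": [{"slide": [0, 0, 0.2], "rotation": [0, 0, 0]}, {"slide": [-0.5, 0, 0], "rotation": [0, 0, 0]}, {"slide": [-1, 0, 0], "rotation": [0, 0, 0]}, {"slide": [-1, 0, 0], "rotation": [0, 0, 0]}]}}

```text
time: 15.72
tool_pos: [0.5339, 0.1986, 0.0911]
tool_rot: [0.0, 0.633, 0.774, 0.001]
contact_force: [-0.8, 2.8, 5.0]
gripper_width: -0.002
```

{"fn": "jog_arm", "kwargs": {"increments": [{"slide": [-1, 0, 0], "rotation": [0, 0, 0]}, {"slide": [-1, 0, 0], "rotation": [0, 0, 0]}, {"slide": [-1, 0, 0], "rotation": [0, 0, 0]}, {"slide": [-1, 0, 0], "rotation": [0, 0, 0]}, {"slide": [-1, 0, 0], "rotation": [0, 0, 0]}]}}

```text
time: 16.13
tool_pos: [0.5351, 0.1936, 0.0911]
tool_rot: [0.0, 0.633, 0.774, 0.001]
contact_force: [0.0, 1.8, 4.5]
gripper_width: -0.005
```

```bash
python3 st.py;python3 shot.py d1
```

```text
16.13 stand mm [ 2.4 -4. ] z 91.1 F [0.  1.8 4.5] w -0.0
```

View pics/d1s.png

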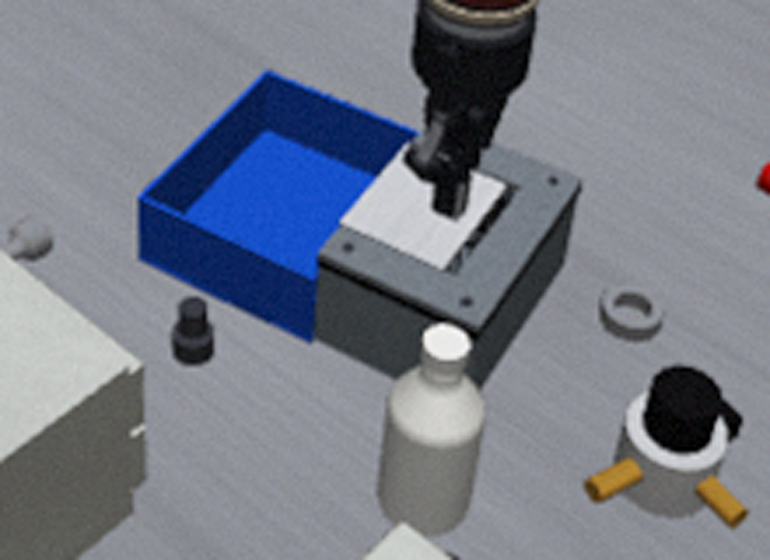

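The plate follows the fingertips; a black nest gap opens behind it at crop (485,230). I'll keep drawing.

{"fn": "jog_arm", "kwargs": {"increments": [{"slide": [-1.5, 0, 0.1], "rotation": [0, 0, 0]}, {"slide": [-2, 0, 0], "rotation": [0, 0, 0]}, {"slide": [-2, 0, 0], "rotation": [0, 0, 0]}, {"slide": [-2, 0, 0], "rotation": [0, 0, 0]}, {"slide": [-2, 0, 0], "rotation": [0, 0, 0]}, {"slide": [-2, 0, 0], "rotation": [0, 0, 0]}]}}

```text
time: 16.73
tool_pos: [0.5375, 0.1822, 0.0911]
tool_rot: [0.0, 0.633, 0.774, 0.001]
contact_force: [-0.6, 1.9, 4.6]
gripper_width: 0.001
```

{"fn": "jog_arm", "kwargs": {"increments": [{"slide": [-2, 0, 0], "rotation": [0, 0, 0]}, {"slide": [-2, 0, 0], "rotation": [0, 0, 0]}, {"slide": [-2, 0, 0], "rotation": [0, 0, 0]}, {"slide": [-2, 0, 0], "rotation": [0, 0, 0]}, {"slide": [-2, 0, 0], "rotation": [0, 0, 0]}, {"slide": [-2, 0, 0], "rotation": [0, 0, 0]}]}}

```text
time: 17.23
tool_pos: [0.5399, 0.1705, 0.0911]
tool_rot: [0.0, 0.633, 0.774, 0.001]
contact_force: [-0.5, 2.5, 5.6]
gripper_width: -0.003
```

```bash
python3 st.py;python3 shot.py d2
```

```text
17.23 stand mm [  2.5 -27.5] z 91.1 F [-0.5  2.5  5.6] w -0.0
```

View pics/d2s.png

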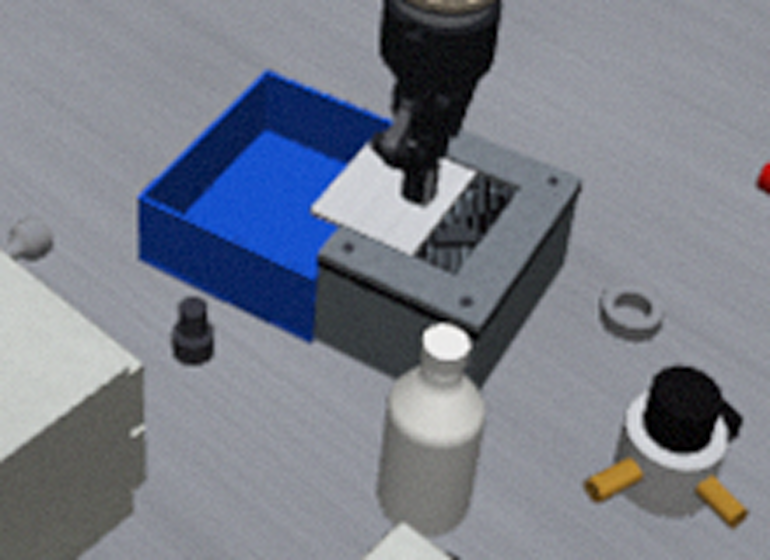

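The plate is about 30 mm out and still straight, with its front edge overhanging the bin at crop (313,210). I'll continue.

{"fn": "jog_arm", "kwargs": {"increments": [{"slide": [-2, 0, 0], "rotation": [0, 0, 0]}, {"slide": [-2, 0, 0], "rotation": [0, 0, 0]}, {"slide": [-2, 0, 0], "rotation": [0, 0, 0]}, {"slide": [-2, 0, 0], "rotation": [0, 0, 0]}, {"slide": [-2, 0, 0], "rotation": [0, 0, 0]}, {"slide": [-2, 0, 0], "rotation": [0, 0, 0]}, {"slide": [-2, 0, 0], "rotation": [0, 0, 0]}]}}

```text
time: 17.92
tool_pos: [0.5427, 0.1567, 0.0911]
tool_rot: [0.0, 0.633, 0.774, 0.001]
contact_force: [-0.4, 3.5, 5.7]
gripper_width: -0.004
```

{"fn": "jog_arm", "kwargs": {"increments": [{"slide": [-2, 0, 0], "rotation": [0, 0, 0]}, {"slide": [-2, 0, 0], "rotation": [0, 0, 0]}, {"slide": [-2, 0, 0], "rotation": [0, 0, 0]}, {"slide": [-2, 0, 0], "rotation": [0, 0, 0]}]}}

```text
time: 18.25
tool_pos: [0.5443, 0.1489, 0.0911]
tool_rot: [0.0, 0.633, 0.774, 0.001]
contact_force: [-0.2, 2.3, 6.1]
gripper_width: -0.002
```

```bash
python3 st.py;python3 shot.py d3
```

```text
18.25 stand mm [  2.4 -49.6] z 91.1 F [-0.2  2.3  6.1] w -0.0
```

View pics/d3s.png

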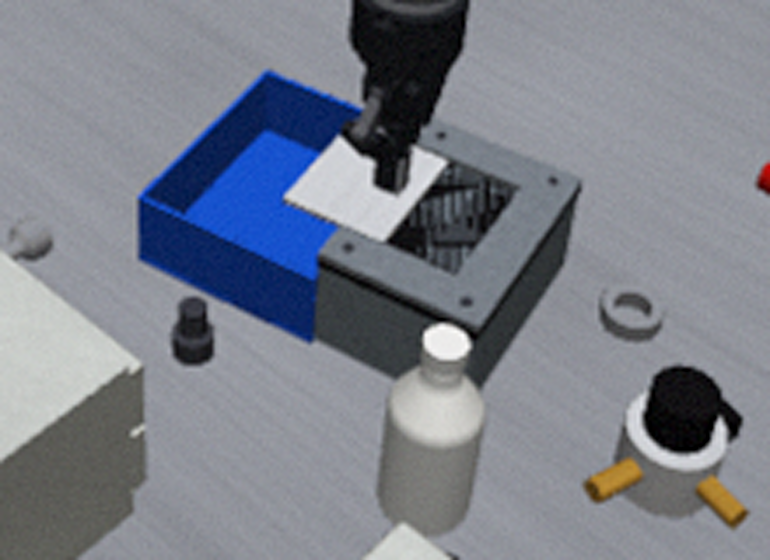

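The plate's centre is past the edge by about 9 mm and the fingers are holding it level. A few mm more, then I'll lift off so it tips.

{"fn": "jog_arm", "kwargs": {"increments": [{"slide": [-2, 0, 0], "rotation": [0, 0, 0]}, {"slide": [-2, 0, 0], "rotation": [0, 0, 0]}, {"slide": [-2, 0, 0], "rotation": [0, 0, 0]}, {"slide": [0, 0, -25], "rotation": [0, 0, 0]}, {"slide": [0, 0, -40], "rotation": [0, 0, 0]}, {"slide": [0, 0, -40], "rotation": [0, 0, 0]}, {"slide": [0, 0, -20], "rotation": [0, 0, 0]}, {"slide": [0, 0, 0], "rotation": [0, 0, 0]}, {"slide": [0, 0, 0], "rotation": [0, 0, 0]}, {"slide": [0, 0, 0], "rotation": [0, 0, 0]}, {"slide": [0, 0, 0], "rotation": [0, 0, 0]}, {"slide": [0, 0, 0], "rotation": [0, 0, 0]}]}}

```text
time: 19.35
tool_pos: [0.5433, 0.1422, 0.2124]
tool_rot: [-0.001, 0.633, 0.774, -0.002]
contact_force: [0.0, 0.6, 0.0]
gripper_width: 0.0
```

```bash
python3 st.py;python3 shot.py d4
```

```text
19.35 stand mm [  0.2 -55.9] z 212.4 F [0.  0.6 0. ] w 0.0
```

View pics/d4s.png

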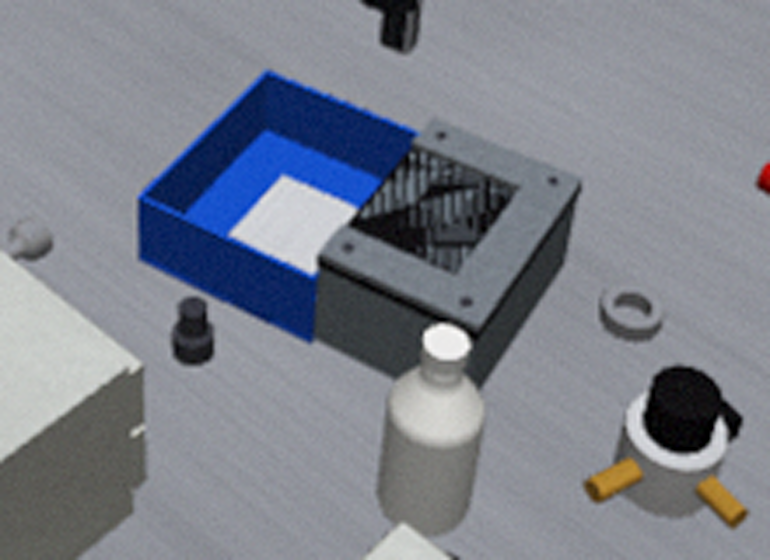

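View pics/d4t.png

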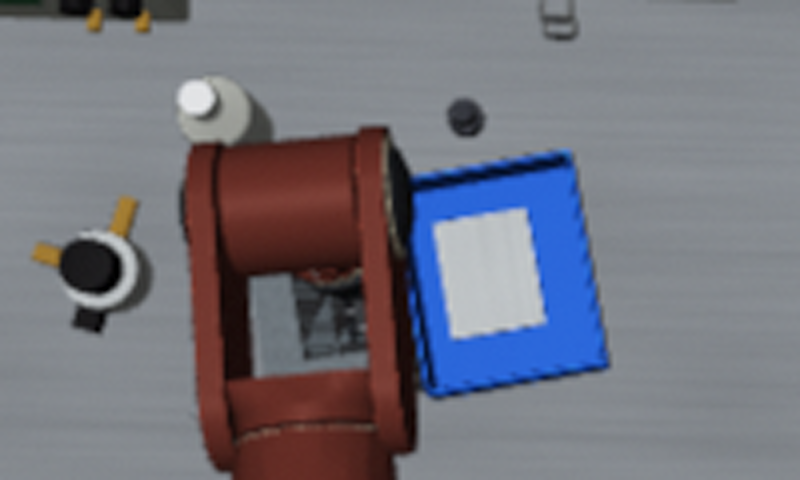

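The plate lies flat inside the bin (top crop (490,273), scene crop (290,222)). The bin corners haven't moved: scene crop (267,72) and (140,198). The arm is clear.

```bash
python3 mb.py '[[null,[570,152],[608,367],[432,397]],[null,[140,198],[267,72],null]]'; python3 -c "
from plant import manip;print(manip.job_done())"
```

```text
[0.5534 0.0634 0.2054 0.0602] in stand -0.0048 -0.1349 0.006 res 1.2
the job is handed in; nothing more can be done
None
```

The plate is in the bin, the bin stands against the stand's open side, and the job is handed in; no verdict was reported.

- **Bin:** I pushed the blue bin with both fingers until it touched the stand. The wrist read at most about 7 N. My last measurement puts it at y ≈ −135 mm in the stand's frame, about 5 mm sideways and 0.006 rad off square.
- **Plate:** I drew it out with shut fingertips pressing about 5–6 N until its centre was past the edge. I then lifted off, and it tipped and dropped. Both camera views show it lying flat inside the bin.
- **Other things:** the bottle, pump, coupling and collar look unmoved in the pictures. The screwdriver, wrench and tray were outside the later crops and not rechecked, but the arm did not work near them.
- **At hand-in:** the arm was clear at about 0.21 m height, and about 19.5 s of the 64 s had been used.

**Disagreements:** measurements from a single camera differed by up to about 10 mm in position. Heights differed by up to about 35 mm, worst for the bin rim from the top camera alone. I worked from the two-camera fits, which agreed with the given sizes: rim height 60 mm against 65, and plate at y = −14 mm against −16.

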